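# Hook the check weight out from under the bench rack and set it on the balance

## Robot

A 7-joint arm with a two-finger parallel gripper is mounted at the origin on the work surface. World frame = base frame: x ahead of the robot, y to its left, z up, the work surface at z = 0. Lengths are in m, angles in rad, forces in N, time in s.
With the tool pointing down it reaches from about 0.4 to 0.925 m from the base axis. Payload 5.6 kg.
Tool frame: the origin (TCP) lies between the finger pads; the fingertips stand 11 mm ahead of it and the grasp point (between the pads) lies 8 mm behind it; z points along the fingers, y is the line along which they close (so a half turn about z gives the same grasp; the last joint's range is limited). The gripper opens to 85 mm and grips with 20 to 120 N. Pads are 22 mm wide; open, the fingers measure 114 mm over their backs; the gripper's body (76 mm by 85 mm) begins 54 mm behind the grasp point. The pads swing forward as they close: fully open they stand 13 mm farther back than shut.
Start: joints at [-1.179, 0.468, -0.012, 1.603, 0.006, 1.071, -0.056], TCP at [0.274, 0.59, 0.242] pointing down, gripper open.
Joint ranges: [-2.53, 2.53], [-0.31, 2.02], [-1.57, 1.55], [0.28, 2.44], [-1.29, 4.43], [0.15, 1.84], [-2.92, 2.92]. Speed limits (rad/s): [2.57, 2.57, 3.14, 3.14, 3.14, 3.14, 3.14].

## Interface

Orientations are given as a unit quaternion [w, x, y, z].
In Python, from cell import r gives the robot as it stands.
- The arm moves only by the tool jog_arm, called after "Emit:" as name(argument=value, ...) on one line, values as JSON. Schema: {"type":"object","properties":{"ticks":{"type":"array","items":{"type":"array","items":{"type":"number"},"minItems":4,"maxItems":4},"minItems":1,"maxItems":20},"jaw":{"type":"number"},"grip_n":{"type":"number"},"only":{"type":"string"},"quiet":{"type":"boolean"},"lines":{"type":"string"}},"required":["ticks"],"additionalProperties":false}. ticks is a list of rows, 1 to 20 of them, each of 4 numbers: dx, dy, dz in normalised numbers (1 is 0.75 m), then a turn about the tool's z in fractions of the full range, 1 being pi rad; each row is the pose to reach, as a shift and turn from the pose commanded when the call began, along the tool's axes at that moment; what a row does not reach only later rows make up. A row lasts 1/10 s, in which the tool goes at most 0.05 m and 0.15 rad, less where a joint would pass 70% of its speed; a pose out of reach is approached as far as the arm can. jaw is the finger opening in m, set as the call begins (left out keeps the last). The fingers move at their own pace and stop on an object; grip_n is the grip in N (left out, the last holds). Time passes only in rows, so rows that do not move let the fingers close. The tool returns the time, the measured TCP pose, the force, the opening and the grip force at its end. only (a regular expression) keeps the lines of the reply that match it, lines (a string "A,B") keeps lines A to B, and quiet returns only ok. No shift or turn number may pass 1 either way. Input that does not fit is refused with a message, and nothing moves.
- r.observe(): the state, without advancing time (a new reading comes with each control period).
- r.capture(name): name is "scene" or "top"; returns (picture, depth): 384x512x3 uint8, red, green, blue; 384x512 float32, m along the optical axis (not along the pixel's ray), 0 where there is no reading.
- r.calibration(name): a dict with "fx", "fy", "cx", "cy" (pixels), "k1" (the pictures are not rectified: a ray, as slopes to the right and down, at radius r is drawn at 1 + k1 r^2 times it, then the intrinsics apply), "rvec" (rotation vector, rad) and "tvec" (3), from world to camera coordinates, as OpenCV has them. Camera axes: x right, y down, z forward; pixel columns grow to the right and rows downward; lengths in m; the calibration is good to about 2 mm. A picture is of the moment at which its call begins. calibration takes no time and is no camera call.
- r.close_job(): hands the job in; it is judged then, once.
The state is a dict: "t": time; "joint_pos": joint angles; "joint_vel": joint speeds; "tau": joint torques, N m; "tcp_pos": TCP position; "tcp_rot": TCP orientation; "contact_force": force on the tool from outside, world axes, zero at the start; "ft_torque": the same for the moment, N m; "width": finger opening in m; "grip_force": force on a finger pad.
Only numpy, scipy, OpenCV 4.12 (cv2) and the standard library are available. Lean on these libraries where they do the work, as an engineer would, in place of code of your own. Each camera call takes 0.05 s, during which the arm holds its last target. There are 200 camera calls.

## Task

The smaller of the two steel check weights under the white wire rack is needed, but no hand can get at it. Pick up the hook tool by its handle, drag that weight along the bench until it is right out in front of the rack, and lay the hook down on the bench; do not touch the weight with the fingers before it is clear of the rack. Then pick the weight up and set it down gently, upright, in the middle of the balance's round pan and let go.

Things in the scene. Friction and masses are not known exactly. Their poses are not given: they have to be found in the camera images.
- hook: Flat hook tool (mm). Black box handle 22 wide, 30 high, x -55 to 35; grip across y at the origin (mid-width, underside); +x to the hook end. Steel rod 8 thick, axis at z 12, straight to x 160, then square to +y for 50, ending in a lip back to x 143 at y 50. The weight fits the 42 wide pocket between rod and lip (centre y 25, its end wall at x 156). Starts lying on the bench; 0.16 kg
- weight: Small polished steel check weight, 0.2 kg (mm): cylinder 30 across and 30 high, then neck and knob 19 across, 45 high in all. Origin: centre of underside, z up. Stands on the bench 45 to 60 behind the rack's front edge. In line with it, 75 or more off centre to centre, stand a bigger weight of the same form (38 across, 66 high) and a rubber stopper (32 across, 32 high)
- rack: Fixed white wire rack on the bench, 520 wide (y), 170 deep (x), open at front and back, bottles on both ends; its wires lie 99 to 107 mm above the bench. Origin: on the bench under the middle of its front edge; +x runs away from the robot, in under the rack. To clear its wires, a downward gripper should keep its centre some 50 mm or more in front of the edge
- balance: Fixed low white laboratory balance, 210 x 155 mm, 42 high, with a flat round steel pan 120 mm across. Origin: on the bench straight below the pan's centre; the pan's upper face is 56 mm above it, z up. The display lies towards -x

How it is judged:
By the outcome, as a careful person would: the job done as asked, in the order asked, and still so for the second after the job is handed in, with the robot touching nothing.
It also fails if it takes over 69 s, if anything falls off the work surface, if the arm or the gripper's body presses on something with over 40 N, if the wrist force passes 120 N, or if a joint passes its speed limit or range.

## Working session

There is one attempt and no reset: what is moved stays moved. The work goes in short steps, Python scripts to look and compute and a tool call to move; the robot and the scene stay as the last step left them, time stands still between calls to the robot, and variables do not carry over. Pictures are saved under pics/ and viewed, at most 10 in all, crops included, and the job is handed in when it is done.

```bash
ls; mkdir -p pics; python3 - <<'E'
from cell import r
import cv2,numpy as np
s=r.observe(); print(s['t'],s['tcp_pos'],s['tcp_rot'])
for n in('scene','top'):
    p,d=r.capture(n); np.savez(f'pics/{n}0.npz',p=p,d=d)
    cv2.imwrite(f'pics/{n}0.png',cv2.resize(p[...,::-1],(768,576)))
    print(r.calibration(n))
E
```

```text
cell.py
pics
0.0 [0.27361588 0.58899208 0.24129549] [-1.40574703e-04  2.15711814e-01  9.76456635e-01 -9.13361867e-04]
{'fx': 412.1289866806422, 'fy': 412.1289866806422, 'cx': 256.1432328846067, 'cy': 199.07522749244046, 'k1': -0.010860172032222908, 'rvec': array([ 0.92833963,  2.71146396, -0.77499708]), 'tvec': array([ 0.40832698, -0.30249997,  1.13945462])}
{'fx': 380.64084843281796, 'fy': 380.64084843281796, 'cx': 254.99816859774586, 'cy': 192.66262120627965, 'k1': 0.04355114071511994, 'rvec': array([ 2.16880923, -2.1271254 ,  0.16189099]), 'tvec': array([0.02476918, 0.53308763, 0.85037709])}
```

View pics/scene0.png

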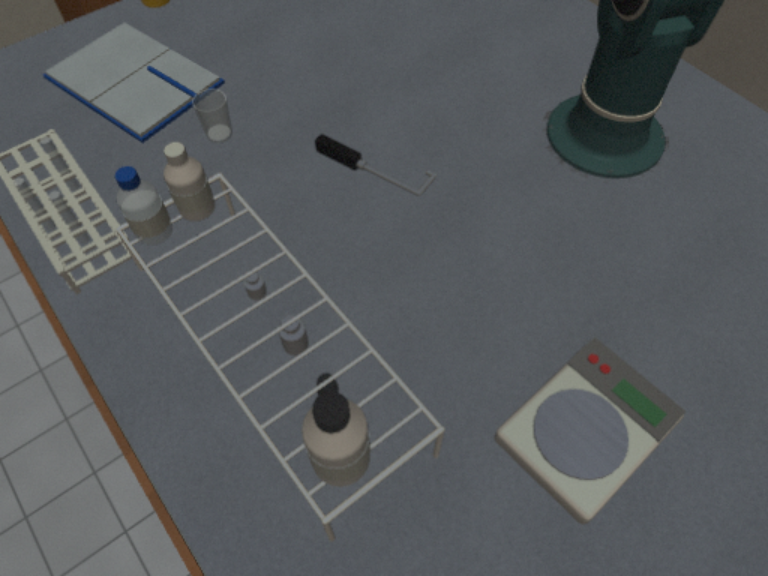

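View pics/top0.png

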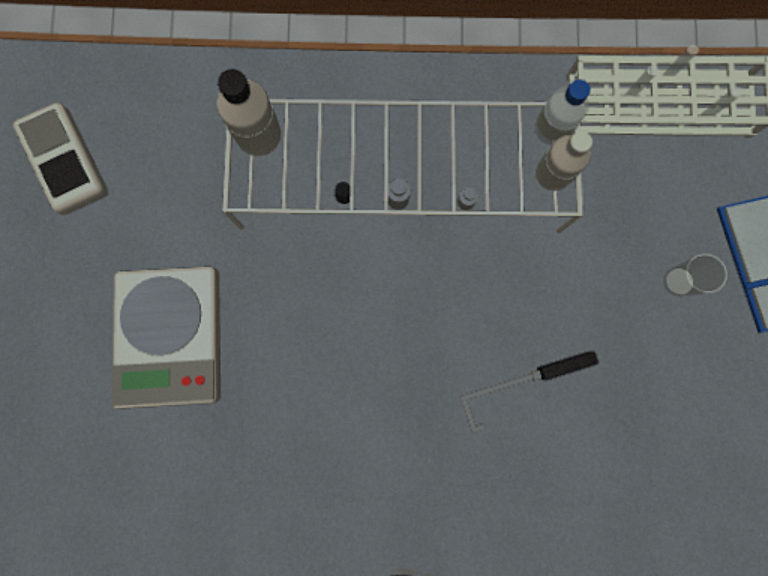

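Scene shot: small weight at (256,287), big weight (293,335), hook and balance in the open. Top shot (up = +x): small weight (467,198), rack front edge (225,211)–(580,214), pan (161,316), hook handle (537,375)–(597,357), bend (464,398).

```bash
cat > h.py <<'E'
import numpy as np,cv2
from cell import r
def cam(n):
    c=r.calibration(n);R=cv2.Rodrigues(np.array(c['rvec']))[0]
    K=np.array([[c['fx'],0,c['cx']],[0,c['fy'],c['cy']],[0,0,1]]);return K,np.array([c['k1'],0,0,0,0.]),R,np.array(c['tvec'])
def ray(n,uv):
    K,D,R,t=cam(n);q=cv2.undistortPoints(np.array(uv,float).reshape(-1,1,2),K,D)[:,0]
    return -R.T@t,np.c_[q,np.ones(len(q))]@R
def onz(n,uv,z):   # pixels -> world on height z
    o,d=ray(n,uv);return o+d*((z-o[2])/d[:,2])[:,None]
def cloud(n,d):
    v,u=np.mgrid[:384,:512];o,dd=ray(n,np.c_[u.ravel(),v.ravel()])
    return (o+dd*d.reshape(-1,1)).reshape(384,512,3)
def proj(n,P):
    K,D,R,t=cam(n);return cv2.projectPoints(np.array(P,float),cv2.Rodrigues(R)[0],t,K,D)[0][:,0]
E
python3 - <<'E'
from h import *
np.set_printoptions(precision=4,suppress=True)
f=np.load('pics/top0.npz');p,d=f['p'],f['d'];C=cloud('top',d);P=lambda *a:np.array(a)/1.5
def hue(a,b,m):
    pass
print('small knob top',onz('top',P(467,197),.040),'scene',onz('scene',P(256,281),.040))
print('big knob',onz('top',P(399,186),.06), 'stop',onz('top',P(343,190),.03))
print('rack',onz('top',[P(230,211),P(578,214)],.103))
print('pan',onz('top',P(161,316),.056),'scene',onz('scene',P(581,434),.056))
print('handle ends z.03',onz('top',[P(540,374),P(596,358)],.03),'bend,tip',onz('top',[P(464,398),P(473,429),P(482,428)],.012))
# depth blobs under rack
for (u,v) in[(467,197),(399,186),(343,190),(161,316),(568,366),(400,211)]:
    u,v=round(u/1.5),round(v/1.5);w=C[v-6:v+7,u-6:u+7].reshape(-1,3);print((u,v),w[w[:,2]>.02].mean(0) if (w[:,2]>.02).any() else None,w[:,2].max(),(d[v,u]))
# handle: dark pixels in region & height
m=(p.max(2)<45);m[:225]=0;m[265:]=0;m[:,:340]=0;m[:,420:]=0
uv=np.argwhere(m)[:,::-1];print('dark',len(uv));c=onz('top',uv,.025);mu=c.mean(0);print(mu,cv2.minAreaRect(c[:,:2].astype('f4')))
a=np.kron(cv2.resize(p[100:150,200:330],None,fx=6,fy=6,interpolation=2),np.ones((1,1,1),'u1'));b=cv2.resize(p[225:295,300:405],None,fx=6,fy=6,interpolation=2)
o=np.zeros((300,780,3),'u1');o[:]=a;cv2.imwrite('pics/a1.png',np.r_[o,np.pad(cv2.resize(b,(450,300)),((0,0),(0,330),(0,0)))][...,::-1])
E
```

```text
small knob top [[ 0.6829 -0.0965  0.04  ]] scene [[ 0.6874 -0.0919  0.04  ]]
big knob [[0.6922 0.0125 0.06  ]] stop [[0.6936 0.1017 0.03  ]]
rack [[ 0.6341  0.2609  0.103 ]
 [ 0.6399 -0.2492  0.103 ]]
pan [[0.4824 0.3672 0.056 ]] scene [[0.4878 0.3707 0.056 ]]
handle ends z.03 [[ 0.4067 -0.2092  0.03  ]
 [ 0.433  -0.2955  0.03  ]] bend,tip [[ 0.3673 -0.0953  0.012 ]
 [ 0.3206 -0.1089  0.012 ]
 [ 0.3224 -0.1228  0.012 ]]
(311, 131) [ 0.6824 -0.0972  0.0424] 0.9185248179856677 0.9033281
(266, 124) [0.6894 0.0126 0.0607] 0.06983235008754551 0.8859098
(229, 127) [0.6862 0.0996 0.0532] 0.9185248179856677 0.919496
(107, 211) [0.4812 0.366  0.0607] 0.9185248179856677 0.86301154
(379, 244) [ 0.4219 -0.253   0.0296] 0.03402292308250643 0.88129175
(267, 141) [0.647  0.012  0.0908] 0.9185248179856677 0.8372506
dark 368
[ 0.4214 -0.253   0.025 ] ((0.4211883544921875, -0.25262725353240967), (0.02197454310953617, 0.09253157675266266), 18.32004737854004)
```

View pics/a1.png

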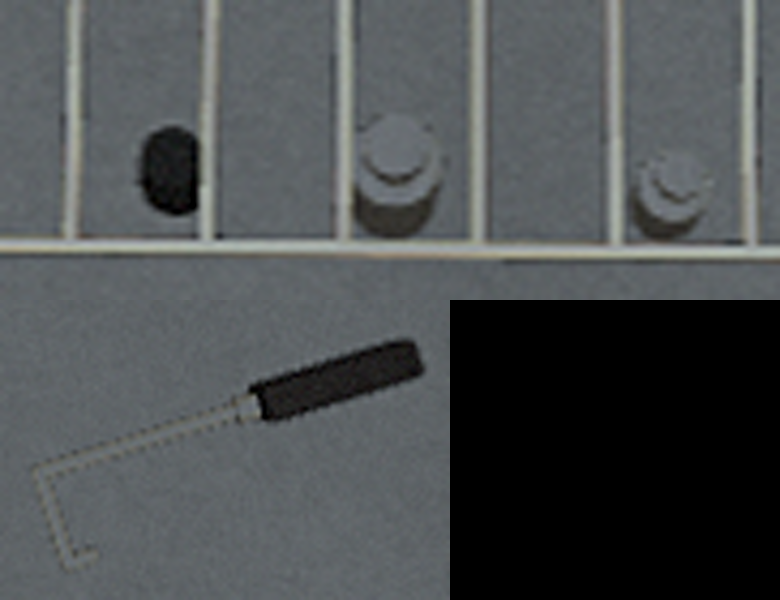

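The crop shows small weight at right (lower wires at its sides), handle clean and black. Handle rectangle 22×92.5 mm agrees with the spec; weight 47 mm behind the edge, also consistent.

```bash
cat > plan.py <<'E'
import sys
from h import *
from scipy.spatial.transform import Rotation as Ro
# args: x,y,z,yaw(deg of tool y axis) targets -> row in tool axes from present pose
s=r.observe();q=s['tcp_rot'];R=Ro.from_quat([q[1],q[2],q[3],q[0]]).as_matrix()
yaw=np.degrees(np.arctan2(R[1,1],R[0,1]));print('t',round(s['t'],2),'tcp',s['tcp_pos'].round(4),'yaw',yaw.round(2),'tilt',R[:,2].round(4),'j',np.round(s['joint_pos'],2),'w',round(s['width'],4))
for a in sys.argv[1:]:
    x,y,z,w=map(float,a.split(','));print(a,'->',(R.T@(np.array([x,y,z])-s['tcp_pos'])).round(4),np.radians(yaw-w).round(4))
E
python3 plan.py 0.45,0.2,0.24,40 0.418,-0.2432,0.12,18.5 0.418,-0.2432,0.016,18.5
```

```text
t 0.1 tcp [0.2737 0.589  0.2414] yaw 65.08 tilt [-6.0e-04 -1.6e-03 -1.0e+00] j [-1.18  0.47 -0.01  1.6   0.01  1.07 -0.06] w 0.0855
0.45,0.2,0.24,40 -> [-0.3238 -0.2785  0.0019] 0.4378
0.418,-0.2432,0.12,18.5 -> [-0.4815 -0.6938  0.1226] 0.8131
0.418,-0.2432,0.016,18.5 -> [-0.4815 -0.6936  0.2266] 0.8131
```

Units first: shifts go in shares of 0.75 m and turns go in shares of pi rad. So -0.694 m / 0.75 = -0.9253, -0.4815 m / 0.75 = -0.642, 0.813 rad / 3.1416 = 0.2588.

Emit:
jog_arm(ticks=[[-0.432, -0.372, 0, 0.1401], [-0.432, -0.372, 0, 0.1401], [-0.432, -0.372, 0, 0.1401], [-0.432, -0.372, 0, 0.1401], [-0.432, -0.372, 0, 0.1401], [-0.432, -0.372, 0, 0.1401], [-0.432, -0.372, 0, 0.1401], [-0.432, -0.372, 0, 0.1401], [-0.432, -0.372, 0, 0.1401], [-0.642, -0.9253, 0.16, 0.2588], [-0.642, -0.9253, 0.16, 0.2588], [-0.642, -0.9253, 0.16, 0.2588], [-0.642, -0.9253, 0.16, 0.2588], [-0.642, -0.9253, 0.16, 0.2588], [-0.642, -0.9253, 0.16, 0.2588], [-0.642, -0.9253, 0.16, 0.2588], [-0.642, -0.9253, 0.16, 0.2588], [-0.642, -0.9253, 0.16, 0.2588], [-0.642, -0.9253, 0.16, 0.2588], [-0.642, -0.9253, 0.16, 0.2588]], jaw=0.06)

```text
t: 2.1
tcp_pos: [0.417, -0.2444, 0.1216]
tcp_rot: [-0.001, 0.586, 0.81, -0.001]
contact_force: [0.6, 1.1, -0.4]
width: 0.0599
grip_force: 0.0
```

```bash
python3 plan.py 0.418,-0.2432,0.016,18.5
```

```text
t 2.1 tcp [ 0.417  -0.2444  0.1216] yaw 18.26 tilt [-1.8e-03 -2.0e-04 -1.0e+00] j [ 0.04  0.39  0.5   2.12 -0.29  0.69  1.06] w 0.0599
0.418,-0.2432,0.016,18.5 -> [0.0008 0.0015 0.1056] -0.0043
```

Converted, 0.103 m / 0.75 = 0.1373, 0.095 m / 0.75 = 0.1267.

Emit:
jog_arm(ticks=[[0.0013, 0.0013, 0.0667, 0], [0.0013, 0.0013, 0.1067, 0], [0.0013, 0.0013, 0.1267, 0], [0.0013, 0.0013, 0.1373, 0], [0.0013, 0.0013, 0.1373, 0]])

```text
t: 2.6
tcp_pos: [0.4189, -0.2398, 0.0189]
tcp_rot: [-0.001, 0.583, 0.812, 0.0]
contact_force: [-0.1, -0.1, -0.2]
width: 0.06
grip_force: 0.0
```

Emit:
jog_arm(ticks=[[0, 0, 0, 0], [0, 0, 0, 0], [0, 0, 0, 0], [0, 0, 0, 0], [0, 0, 0, 0], [0, 0, 0, 0]], jaw=0, grip_n=60)

```text
t: 3.2
tcp_pos: [0.4196, -0.2416, 0.0205]
tcp_rot: [0.001, 0.584, 0.812, 0.001]
contact_force: [-0.9, 1.5, 6.7]
width: 0.0208
grip_force: 59.5
```

```bash
python3 plan.py
```

```text
t 3.2 tcp [ 0.4196 -0.2416  0.0205] yaw 18.51 tilt [ 2.e-03 -1.e-04 -1.e+00] j [ 0.15  0.58  0.37  2.15 -0.45  0.48  1.19] w 0.0208
```

Converted, -0.08 m / 0.75 = -0.1067, -0.04 m / 0.75 = -0.0533.

Emit:
jog_arm(ticks=[[0, 0, -0.0533, 0], [0, 0, -0.1067, 0], [0, 0, -0.1067, 0]])

```text
t: 3.5
tcp_pos: [0.4217, -0.2431, 0.1037]
tcp_rot: [0.004, 0.584, 0.811, 0.001]
contact_force: [0.4, -0.9, -2.5]
width: 0.0207
grip_force: 59.6
```

```bash
python3 plan.py 0.45,-0.1215,0.10,-89.35
```

```text
t 3.5 tcp [ 0.4217 -0.2431  0.1037] yaw 18.48 tilt [ 0.0087 -0.0031 -1.    ] j [ 0.05  0.43  0.49  2.13 -0.33  0.65  1.09] w 0.0207
0.45,-0.1215,0.10,-89.35 -> [0.1063 0.0654 0.0036] 1.882
```

Converted, 0.106 m / 0.75 = 0.1413, 0.1 m / 0.75 = 0.1333, 1.882 rad / 3.1416 = 0.5991.

Emit:
jog_arm(ticks=[[0.0267, 0.0133, 0, 0.0477], [0.04, 0.0267, 0, 0.0955], [0.0533, 0.0333, 0, 0.1432], [0.0667, 0.04, 0, 0.191], [0.08, 0.0533, 0, 0.2387], [0.0933, 0.06, 0, 0.2865], [0.1067, 0.0667, 0, 0.3342], [0.12, 0.0733, 0, 0.382], [0.1333, 0.08, 0, 0.4297], [0.1413, 0.0867, 0, 0.4775], [0.1413, 0.0867, 0, 0.5252], [0.1413, 0.0867, 0, 0.573], [0.1413, 0.0867, 0, 0.5991], [0.1413, 0.0867, 0, 0.5991], [0.1413, 0.0867, 0, 0.5991], [0.1413, 0.0867, 0, 0.5991]])

```text
t: 5.1
tcp_pos: [0.4467, -0.1203, 0.0992]
tcp_rot: [-0.0, 1.0, 0.007, 0.0]
contact_force: [-0.3, 0.4, -2.3]
width: 0.021
grip_force: 59.4
```

```bash
python3 plan.py;python3 - <<'E'
from h import *
for n in('top','scene'):
    p,d=r.capture(n);np.savez(f'pics/{n}1.npz',p=p,d=d);
    if n=='top': cv2.imwrite('pics/t1.png',cv2.resize(p[110:310,200:400],(600,600),interpolation=2)[...,::-1])
E
```

```text
t 5.1 tcp [ 0.4467 -0.1203  0.0992] yaw -89.25 tilt [ 1.e-04  3.e-04 -1.e+00] j [-0.59  0.55  0.98  2.2  -0.7   0.74 -0.68] w 0.021
```

View pics/t1.png

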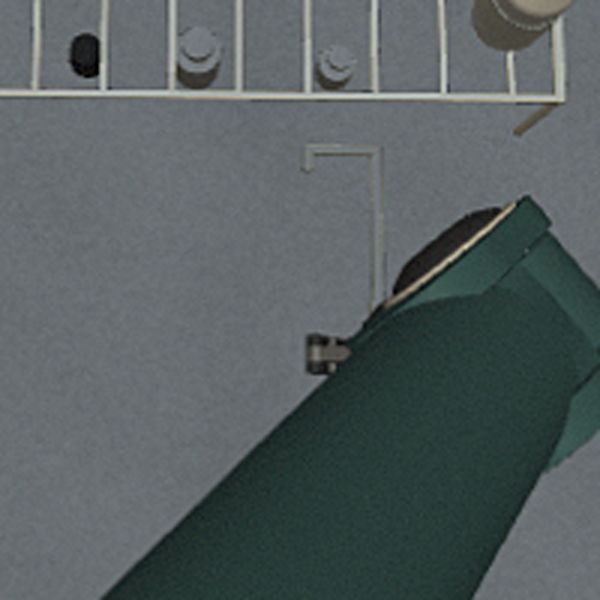

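Rod held level: bend at crop (379,151), lip corner (306,151), lip end (306,169), rod at (377,300).

```bash
python3 - <<'E'
from h import *
np.set_printoptions(precision=4,suppress=True)
f=np.load('pics/top1.npz');p,d=f['p'],f['d'];C=cloud('top',d)
P=lambda u,v:(u/3+200-.33,v/3+110-.33)
print(onz('top',[P(379,151),P(306,151),P(306,168),P(377,300),P(336,63)],.091))
print('weight',onz('top',[P(336,60),P(336,66)],.045))
for u,v in[(326,162),(326,180),(326,200),(314,160)]:
    w=C[v-2:v+3,u-3:u+4].reshape(-1,3);w=w[(w[:,2]>.06)&(w[:,2]<.13)];print((u,v),len(w),w.mean(0) if len(w) else '')
E
```

```text
[[ 0.6014 -0.1212  0.091 ]
 [ 0.6003 -0.0671  0.091 ]
 [ 0.5875 -0.0672  0.091 ]
 [ 0.4904 -0.1189  0.091 ]
 [ 0.6682 -0.0894  0.091 ]]
weight [[ 0.6854 -0.0965  0.045 ]
 [ 0.6805 -0.0965  0.045 ]]
(326, 162) 20 [ 0.5962 -0.1187  0.0936]
(326, 180) 20 [ 0.5557 -0.1192  0.0939]
(326, 200) 15 [ 0.5113 -0.1199  0.0943]
(314, 160) 28 [ 0.6014 -0.0942  0.0934]
```

```bash
python3 plan.py 0.4467,-.1226,.0712,-89.35 0.5557,-.1226,.0712,-89.35
```

```text
t 5.2 tcp [ 0.4468 -0.1203  0.0993] yaw -89.29 tilt [ 2.e-04  3.e-04 -1.e+00] j [-0.59  0.55  0.98  2.2  -0.7   0.74 -0.68] w 0.0207
0.4467,-.1226,.0712,-89.35 -> [-0.0001  0.0023  0.0281] 0.0011
0.5557,-.1226,.0712,-89.35 -> [0.1089 0.0036 0.0281] 0.0011
```

Converted, 0.109 m / 0.75 = 0.1453, 0.1 m / 0.75 = 0.1333.

Emit:
jog_arm(ticks=[[0, 0.0027, 0.0187, 0], [0, 0.0027, 0.0373, 0], [0.0267, 0.004, 0.0373, 0], [0.0533, 0.004, 0.0373, 0], [0.08, 0.004, 0.0373, 0], [0.1067, 0.0047, 0.0373, 0], [0.1333, 0.0047, 0.0373, 0], [0.1453, 0.0047, 0.0373, 0], [0.1453, 0.0047, 0.0373, 0], [0.1453, 0.0047, 0.0373, 0]])

```text
t: 6.2
tcp_pos: [0.5547, -0.1227, 0.071]
tcp_rot: [-0.0, 1.0, 0.006, -0.001]
contact_force: [-0.7, -0.3, -1.7]
width: 0.0206
grip_force: 59.4
```

```bash
python3 plan.py;python3 - <<'E'
from h import *
o=[]
for n,c in(('top',(230,330,75,135)),('scene',(140,240,150,250))):
    p,d=r.capture(n);np.savez(f'pics/{n}2.npz',p=p,d=d);o.append(p)
a=cv2.resize(o[0][100:200,260:380],(480,400),interpolation=2);b=cv2.resize(o[1][150:250,120:200],(320,400),interpolation=2)
cv2.imwrite('pics/t2.png',np.hstack([a,b])[...,::-1])
E
```

```text
t 6.2 tcp [ 0.5547 -0.1227  0.071 ] yaw -89.35 tilt [-1.2e-03  3.0e-04 -1.0e+00] j [-0.49  0.74  0.88  1.96 -0.78  0.83 -0.73] w 0.0206
```

View pics/t2.png

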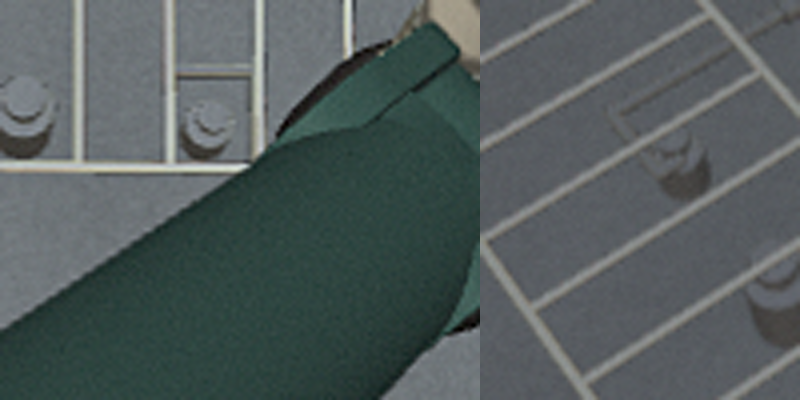

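Crossbar lies behind the knob at crop y 71, between two wires; weight knob at (209,116).

```bash
python3 - <<'E'
from h import *
np.set_printoptions(precision=4,suppress=True)
P=lambda u,v:(u/4+260-.37,v/4+100-.37)
print(onz('top',[P(213,71)],.0655),onz('top',[P(209,116)],.045))
Q=lambda u,v:((u-480)/4+120-.37,v/4+150-.37)
print('scene bend',onz('scene',[Q(618,110)],.0655),'lipcorner?',onz('scene',[Q(652,165)],.0655),'knob',onz('scene',[Q(672,143)],.045))
E
```

```text
[[ 0.7084 -0.0962  0.0655]] [[ 0.688 -0.097  0.045]]
scene bend [[ 0.7073 -0.1202  0.0655]] lipcorner? [[ 0.7112 -0.0774  0.0655]] knob [[ 0.6911 -0.0972  0.045 ]]
```

Converted, 0.049 m / 0.75 = 0.0653, 0.0015 m / 0.75 = 0.002.

Emit:
jog_arm(ticks=[[0.0093, 0.002, 0, 0], [0.0093, 0.002, 0, 0], [0.0093, 0.002, 0.0133, 0], [0.0093, 0.002, 0.0267, 0], [0.0093, 0.002, 0.04, 0], [0.0093, 0.002, 0.0533, 0], [0.0093, 0.002, 0.0627, 0], [0.0093, 0.002, 0.0653, 0], [0.0093, 0.002, 0.0653, 0]])

```text
t: 7.2
tcp_pos: [0.5626, -0.1241, 0.0219]
tcp_rot: [0.0, 1.0, 0.006, -0.0]
contact_force: [-0.7, -0.6, -1.3]
width: 0.0207
grip_force: 59.4
```

```bash
python3 plan.py;python3 - <<'E'
from h import *
o=[]
for n in('top','scene'):
    p,d=r.capture(n);np.savez(f'pics/{n}3.npz',p=p,d=d);o.append(p)
a=cv2.resize(o[0][100:200,260:380],(480,400),interpolation=2);b=cv2.resize(o[1][150:250,120:200],(320,400),interpolation=2)
cv2.imwrite('pics/t3.png',np.hstack([a,b])[...,::-1])
E
```

```text
t 7.2 tcp [ 0.5626 -0.1241  0.0219] yaw -89.34 tilt [-6.e-04 -1.e-04 -1.e+00] j [-0.43  0.81  0.8   1.95 -0.86  0.76 -0.68] w 0.0207
```

View pics/t3.png

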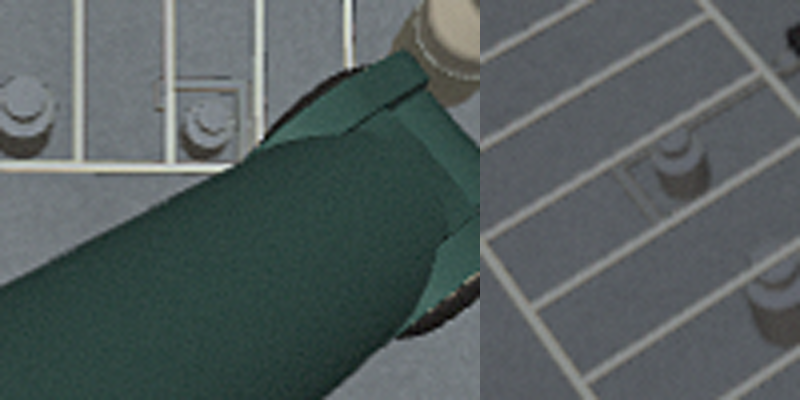

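Hook is down round the weight, with bar behind it (crop (205,85)) and rod on its right. Drag.

Converted, -0.136 m / 0.75 = -0.1813, -0.012 m / 0.75 = -0.016.

Emit:
jog_arm(ticks=[[-0.0053, 0, 0, 0], [-0.0107, 0, 0, 0], [-0.016, 0, 0, 0], [-0.024, 0, 0, 0], [-0.0347, 0, 0, 0], [-0.0453, 0, 0, 0], [-0.056, 0, 0, 0], [-0.0667, 0, 0, 0], [-0.0773, 0, 0, 0], [-0.088, 0, 0, 0], [-0.0987, 0, 0, 0], [-0.1093, 0, 0, 0], [-0.12, 0, 0, 0], [-0.1307, 0, 0, 0], [-0.1413, 0, 0, 0], [-0.152, 0, 0, 0], [-0.1627, 0, 0, 0], [-0.1733, 0, 0, 0], [-0.1813, 0, 0, 0], [-0.1813, 0, 0, 0]])

```text
t: 9.3
tcp_pos: [0.4255, -0.1254, 0.0222]
tcp_rot: [-0.0, 1.0, 0.006, -0.001]
contact_force: [0.4, 0.1, -1.5]
width: 0.0209
grip_force: 59.4
```

```bash
python3 plan.py
```

```text
t 9.3 tcp [ 0.4255 -0.1254  0.0222] yaw -89.36 tilt [-1.2e-03  7.0e-04 -1.0e+00] j [-0.42  0.66  0.78  2.26 -0.9   0.58 -0.5 ] w 0.0209
```

Converted, -0.012 m / 0.75 = -0.016, -0.01 m / 0.75 = -0.0133.

Emit:
jog_arm(ticks=[[-0.0053, 0, 0, 0], [-0.0107, 0, 0, 0], [-0.0133, 0, 0, 0], [-0.016, 0, 0, 0], [-0.016, 0, 0, 0]])

```text
t: 9.8
tcp_pos: [0.4145, -0.1257, 0.0223]
tcp_rot: [-0.0, 1.0, 0.006, -0.0]
contact_force: [-0.1, 0.2, -1.9]
width: 0.0206
grip_force: 59.4
```

```bash
python3 plan.py;python3 - <<'E'
from h import *
o=[]
for n in('top','scene'):
    p,d=r.capture(n);np.savez(f'pics/{n}4.npz',p=p,d=d);o.append(p)
a=cv2.resize(o[0][110:230,260:380],(400,400),interpolation=2);b=cv2.resize(o[1][80:220,130:270],(400,400),interpolation=2)
cv2.imwrite('pics/t4.png',np.hstack([a,b])[...,::-1])
E
```

```text
t 9.8 tcp [ 0.4145 -0.1257  0.0223] yaw -89.33 tilt [-3.e-04  1.e-04 -1.e+00] j [-0.42  0.64  0.78  2.28 -0.91  0.56 -0.48] w 0.0206
```

View pics/t4.png

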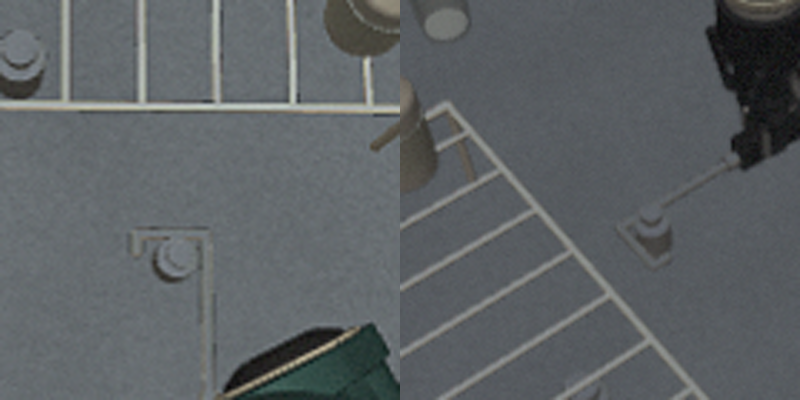

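Weight is out front, about 88 mm ahead of the edge, standing in the pocket. Free the hook, lift it, carry it right and lay it down.

Converted, 0.15 m / 0.75 = 0.2, 0.06 m / 0.75 = 0.08.

Emit:
jog_arm(ticks=[[0.0067, 0.0027, 0, 0], [0.0107, 0.0027, 0, 0], [0.0107, 0.0027, 0, 0], [0.0107, 0.0027, -0.0133, 0], [0.0107, 0.0027, -0.0333, 0], [0.0107, 0.0027, -0.06, 0], [0.0107, 0.0027, -0.0867, 0], [0.0107, 0.0027, -0.0867, 0], [0.0107, 0.04, -0.0867, 0], [0.0107, 0.08, -0.0867, 0], [0.0107, 0.12, -0.0867, 0], [0.0107, 0.16, -0.0867, 0], [0.0107, 0.2, -0.0867, 0], [0.0107, 0.2, -0.0867, 0], [0.0107, 0.2, -0.06, 0], [0.0107, 0.2, -0.0333, 0], [0.0107, 0.2, -0.0133, 0], [0.0107, 0.2, -0.004, 0], [0.0107, 0.2, 0.0013, 0], [0.0107, 0.2, 0.0013, 0]])

```text
t: 11.9
tcp_pos: [0.4245, -0.2755, 0.0212]
tcp_rot: [-0.0, 1.0, 0.006, -0.0]
contact_force: [0.3, 0.1, -1.4]
width: 0.0208
grip_force: 59.5
```

```bash
python3 plan.py
```

```text
t 11.9 tcp [ 0.4245 -0.2755  0.0212] yaw -89.33 tilt [-2.e-04  2.e-04 -1.e+00] j [-0.1   0.72  0.78  2.12 -0.87  0.66 -0.27] w 0.0208
```

Converted, 0.002 m / 0.75 = 0.0027, 0.001 m / 0.75 = 0.0013.

Emit:
jog_arm(ticks=[[0, 0, 0.0013, 0], [0, 0, 0.0027, 0], [0, 0, 0.0027, 0]])

```text
t: 12.2
tcp_pos: [0.425, -0.2757, 0.0205]
tcp_rot: [-0.0, 1.0, 0.006, 0.001]
contact_force: [-1.6, 2.3, 9.8]
width: 0.0207
grip_force: 60.9
```

Emit:
jog_arm(ticks=[[0, 0, 0, 0], [0, 0, 0, 0], [0, 0, 0, 0], [0, 0, 0, 0], [0, 0, 0, 0]], jaw=0.06)

```text
t: 12.7
tcp_pos: [0.4246, -0.2756, 0.0193]
tcp_rot: [0.0, 1.0, 0.006, 0.0]
contact_force: [-0.1, -0.2, 0.4]
width: 0.0596
grip_force: 0.0
```

Emit:
jog_arm(ticks=[[0, 0, -0.0267, 0], [0, 0, -0.0667, 0], [0, 0, -0.12, 0], [0, 0, -0.1733, 0], [0, 0, -0.1733, 0]])

```text
t: 13.2
tcp_pos: [0.4267, -0.2775, 0.1533]
tcp_rot: [0.002, 1.0, 0.006, 0.004]
contact_force: [0.8, -0.3, -0.2]
width: 0.06
grip_force: 0.0
```

```bash
python3 - <<'E'
from h import *
np.set_printoptions(precision=4,suppress=True)
p,d=r.capture('top');np.savez('pics/top5.npz',p=p,d=d);C=cloud('top',d)
q,e=r.capture('scene');np.savez('pics/scene5.npz',p=q,d=e)
w=C[155:205,285:335].reshape(-1,3)
w=w[(w[:,2]>.015)&(w[:,2]<.06)&(w[:,0]<.6)&(w[:,0]>.5)&(abs(w[:,1]+.1)<.04)];print(len(w),w.min(0),w.max(0),w.mean(0));k=w[w[:,2]>.036];print(len(k),k.mean(0))
D=cloud('scene',e).reshape(-1,3);w=D[(D[:,2]>.036)&(D[:,2]<.06)&(D[:,0]<.6)&(D[:,0]>.5)&(abs(D[:,1]+.1)<.04)];print(len(w),w.mean(0))
a=cv2.resize(p[110:260,250:400],(400,400),interpolation=2);b=cv2.resize(q[60:210,130:280],(400,400),interpolation=2)
cv2.imwrite('pics/t5.png',np.hstack([a,b])[...,::-1])
E
```

```text
133 [ 0.5365 -0.1163  0.0184] [ 0.5644 -0.0872  0.0479] [ 0.5492 -0.1007  0.0353]
51 [ 0.5506 -0.102   0.045 ]
49 [ 0.5528 -0.1005  0.043 ]
```

View pics/t5.png

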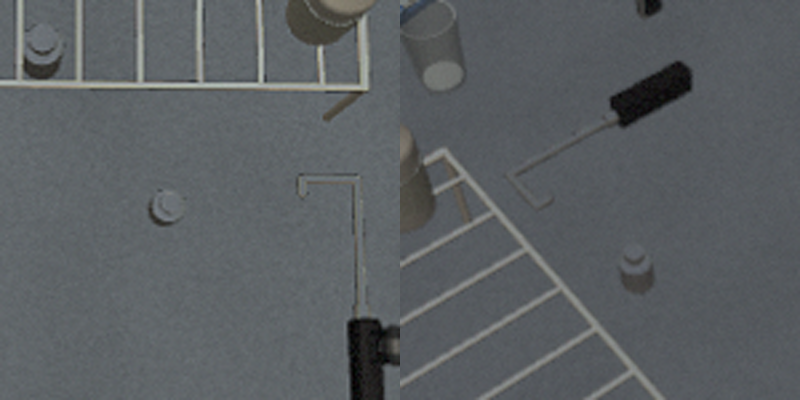

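Hook lies flat at right; weight alone and upright at crop (168,206), clear of the rack, at (0.5505, -0.1015) by both cameras.

```bash
python3 plan.py 0.5505,-0.1015,0.12,-89.3 0.5505,-0.1015,0.016,-89.3
```

```text
t 13.3 tcp [ 0.4251 -0.2754  0.1498] yaw -89.29 tilt [ 1.8e-03  2.0e-04 -1.0e+00] j [-0.29  0.53  1.03  2.08 -0.61  0.87 -0.46] w 0.0598
0.5505,-0.1015,0.12,-89.3 -> [ 0.1275 -0.1723  0.03  ] 0.0001
0.5505,-0.1015,0.016,-89.3 -> [ 0.1273 -0.1723  0.134 ] 0.0001
```

Converted, -0.172 m / 0.75 = -0.2293, 0.1275 m / 0.75 = 0.17.

Emit:
jog_arm(ticks=[[0.04, -0.0533, 0, 0], [0.08, -0.1067, 0, 0], [0.12, -0.16, 0, 0], [0.17, -0.2293, 0.04, 0], [0.17, -0.2293, 0.04, 0], [0.17, -0.2293, 0.04, 0], [0.17, -0.2293, 0.04, 0]])

```text
t: 14.0
tcp_pos: [0.5488, -0.1033, 0.1184]
tcp_rot: [0.001, 1.0, 0.005, -0.001]
contact_force: [-0.5, -1.0, 0.7]
width: 0.0603
grip_force: 0.0
```

```bash
python3 plan.py 0.5505,-0.1015,0.016,-89.3
```

```text
t 14.0 tcp [ 0.5488 -0.1033  0.1184] yaw -89.39 tilt [-0.0024 -0.0013 -1.    ] j [-0.58  0.66  0.96  1.97 -0.71  0.89 -0.81] w 0.0603
0.5505,-0.1015,0.016,-89.3 -> [ 0.002  -0.0019  0.1024] -0.0016
```

Converted, 0.085 m / 0.75 = 0.1133, 0.07 m / 0.75 = 0.0933.

Emit:
jog_arm(ticks=[[0, 0, 0.0533, 0], [0, 0, 0.0933, 0], [0, 0, 0.1133, 0], [0, 0, 0.1133, 0], [0, 0, 0.1133, 0]])

```text
t: 14.5
tcp_pos: [0.5503, -0.1037, 0.0353]
tcp_rot: [0.0, 1.0, 0.005, 0.001]
contact_force: [-0.2, -0.5, 0.7]
width: 0.0599
grip_force: 0.0
```

```bash
python3 plan.py 0.5505,-0.1015,0.016,-89.3
```

```text
t 14.5 tcp [ 0.5503 -0.1037  0.0353] yaw -89.45 tilt [ 1.1e-03 -7.0e-04 -1.0e+00] j [-0.49  0.78  0.83  1.99 -0.84  0.76 -0.71] w 0.0599
0.5505,-0.1015,0.016,-89.3 -> [ 0.0002 -0.0022  0.0193] -0.0027
```

Converted, 0.019 m / 0.75 = 0.0253, 0.017 m / 0.75 = 0.0227.

Emit:
jog_arm(ticks=[[0, -0.0027, 0.0133, 0], [0, -0.0027, 0.0227, 0], [0, -0.0027, 0.0253, 0], [0, -0.0027, 0.0253, 0]])

```text
t: 14.9
tcp_pos: [0.5499, -0.1, 0.0151]
tcp_rot: [-0.0, 1.0, 0.006, -0.0]
contact_force: [-0.4, -1.3, -1.0]
width: 0.0601
grip_force: 0.0
```

Emit:
jog_arm(ticks=[[0, 0, 0, 0], [0, 0, 0, 0], [0, 0, 0, 0], [0, 0, 0, 0], [0, 0, 0, 0]], jaw=0, grip_n=30)

```text
t: 15.4
tcp_pos: [0.5503, -0.1003, 0.0157]
tcp_rot: [0.0, 1.0, 0.006, 0.0]
contact_force: [-0.6, -0.0, 4.9]
width: 0.029
grip_force: 29.8
```

Emit:
jog_arm(ticks=[[0, 0, -0.0267, 0], [0, 0, -0.0667, 0], [0, 0, -0.12, 0], [0, 0, -0.1733, 0], [0, 0, -0.1733, 0], [0, 0, -0.1733, 0]])

```text
t: 16.0
tcp_pos: [0.55, -0.0994, 0.1452]
tcp_rot: [-0.001, 1.0, 0.006, 0.0]
contact_force: [-0.2, -0.2, -3.1]
width: 0.0286
grip_force: 30.4
```

```bash
python3 plan.py .4848,.3688,.145,-89.3
```

```text
t 16.0 tcp [ 0.55   -0.0994  0.1452] yaw -89.29 tilt [ 5.e-04  1.e-03 -1.e+00] j [-0.62  0.63  1.    1.95 -0.66  0.93 -0.84] w 0.0286
.4848,.3688,.145,-89.3 -> [-0.0594 -0.4689  0.0006] 0.0003
```

Converted, -0.469 m / 0.75 = -0.6253, -0.46 m / 0.75 = -0.6133, -1 rad / 3.1416 = -0.3183.

Emit:
jog_arm(ticks=[[-0.0133, -0.0667, 0, -0.0318], [-0.0133, -0.12, 0, -0.0637], [-0.0267, -0.1733, 0, -0.0955], [-0.0267, -0.2267, 0, -0.1273], [-0.04, -0.28, 0, -0.1592], [-0.04, -0.3333, 0, -0.191], [-0.0533, -0.3867, 0, -0.2228], [-0.0533, -0.44, 0, -0.2546], [-0.0667, -0.4933, 0, -0.2865], [-0.0667, -0.5467, 0, -0.3183], [-0.0787, -0.5867, 0, -0.3183], [-0.0787, -0.6133, 0, -0.3183], [-0.0787, -0.6253, 0, -0.3183], [-0.0787, -0.6253, 0, -0.3183], [-0.0787, -0.6253, 0, -0.3183]])

```text
t: 17.5
tcp_pos: [0.4862, 0.3659, 0.1449]
tcp_rot: [0.001, 0.875, 0.483, -0.001]
contact_force: [-0.5, -0.8, -2.6]
width: 0.0289
grip_force: 30.6
```

```bash
python3 plan.py .4848,.3688,.073,-32
python3 - <<'E'
from h import *
np.set_printoptions(precision=4,suppress=True)
for n in('top','scene'):
    f=np.load(f'pics/{n}0.npz');p,C=f['p'].astype(int),cloud(n,f['d'])
    near=np.hypot(C[...,0]-.485,C[...,1]-.369)<.085
    m=near&(C[...,2]>.03)&(C[...,2]<.075)
    m&=(p[...,2]-p[...,0]>4)   # bluish pan vs. cream case
    m=cv2.morphologyEx(m.astype('u1'),cv2.MORPH_OPEN,np.ones((3,3)));cs=max(cv2.findContours(m,0,1)[0],key=cv2.contourArea)
    w=onz(n,cs[:,0],.056)[:,:2].astype('f4');print(n,cv2.fitEllipse(w),np.median(C[m>0],0))
E
```

```text
t 17.5 tcp [0.4862 0.3659 0.1449] yaw -32.18 tilt [-1.0e-04 -1.8e-03 -1.0e+00] j [-1.25  0.61  0.75  1.82 -0.51  0.92 -0.83] w 0.0289
.4848,.3688,.073,-32 -> [ 0.0018 -0.0028  0.0719] -0.0031
top ((0.48455575108528137, 0.37000471353530884), (0.11495274305343628, 0.11603892594575882), 28.66675567626953) [0.484  0.3701 0.0556]
scene ((0.4865171015262604, 0.3680706024169922), (0.11522005498409271, 0.11567196249961853), 44.53205490112305) [0.4876 0.3697 0.0549]
```

Converted, 0.062 m / 0.75 = 0.0827, 0.058 m / 0.75 = 0.0773.

Emit:
jog_arm(ticks=[[0, -0.0027, 0.0267, 0], [0.0013, -0.004, 0.0533, 0], [0.0013, -0.004, 0.0667, 0], [0.0013, -0.004, 0.0773, 0], [0.0013, -0.004, 0.0827, 0], [0.0013, -0.004, 0.0827, 0], [0.0013, -0.004, 0.0827, 0]])

```text
t: 18.2
tcp_pos: [0.4841, 0.3706, 0.0839]
tcp_rot: [-0.0, 0.875, 0.484, 0.001]
contact_force: [0.6, -0.6, -2.3]
width: 0.029
grip_force: 30.6
```

```bash
python3 plan.py .4855,.369,.072,-32
```

```text
t 18.2 tcp [0.4841 0.3706 0.0839] yaw -32.05 tilt [ 9.e-04  6.e-04 -1.e+00] j [-1.21  0.69  0.68  1.85 -0.58  0.82 -0.78] w 0.029
.4855,.369,.072,-32 -> [-0.0006  0.0021  0.0119] -0.0009
```

Converted, 0.0105 m / 0.75 = 0.014, 0.009 m / 0.75 = 0.012.

Emit:
jog_arm(ticks=[[0, 0.0013, 0.0053, 0], [0, 0.002, 0.0093, 0], [0, 0.002, 0.012, 0], [0, 0.002, 0.014, 0], [0, 0.002, 0.014, 0], [0, 0.002, 0.014, 0]])

```text
t: 18.8
tcp_pos: [0.4848, 0.3698, 0.0728]
tcp_rot: [0.0, 0.875, 0.485, 0.0]
contact_force: [-0.6, 1.0, -1.6]
width: 0.0288
grip_force: 30.6
```

Converted, 0.001 m / 0.75 = 0.0013, 0.0005 m / 0.75 = 0.0007.

Emit:
jog_arm(ticks=[[0, 0, 0.0007, 0], [0, 0, 0.0013, 0], [0, 0, 0.0013, 0]])

```text
t: 19.1
tcp_pos: [0.4849, 0.3698, 0.0718]
tcp_rot: [0.0, 0.875, 0.485, 0.0]
contact_force: [-0.6, -0.2, -2.1]
width: 0.0287
grip_force: 30.7
```

Converted, 0.001 m / 0.75 = 0.0013, 0.0005 m / 0.75 = 0.0007.

Emit:
jog_arm(ticks=[[0, 0, 0.0007, 0], [0, 0, 0.0013, 0], [0, 0, 0.0013, 0]])

```text
t: 19.4
tcp_pos: [0.4849, 0.3699, 0.0718]
tcp_rot: [-0.0, 0.875, 0.485, 0.0]
contact_force: [-1.7, -1.8, 6.7]
width: 0.0287
grip_force: 31.4
```

Touching down. Release and retreat.

Emit:
jog_arm(ticks=[[0, 0, 0, 0], [0, 0, 0, 0], [0, 0, 0, 0], [0, 0, 0, 0]], jaw=0.06)

```text
t: 19.8
tcp_pos: [0.4849, 0.3698, 0.0707]
tcp_rot: [0.0, 0.875, 0.485, 0.0]
contact_force: [-0.8, -0.4, 0.3]
width: 0.0601
grip_force: 0.0
```

Emit:
jog_arm(ticks=[[0, 0, -0.0133, 0], [0, 0, -0.04, 0], [0, 0, -0.08, 0], [0, 0, -0.1333, 0], [0, 0, -0.1867, 0], [-0.0667, -0.0667, -0.2133, 0], [-0.1333, -0.1333, -0.2133, 0], [-0.1333, -0.1333, -0.2133, 0], [-0.1333, -0.1333, -0.2133, 0]])

```text
t: 20.7
tcp_pos: [0.3412, 0.3376, 0.2307]
tcp_rot: [-0.002, 0.873, 0.487, -0.002]
contact_force: [-0.2, 0.4, 0.4]
width: 0.06
grip_force: 0.0
```

```bash
python3 - <<'E'
from h import *
o=[r.capture(n)[0] for n in('top','scene')]
a=cv2.resize(o[0][150:290,40:180],(400,400),interpolation=2);b=cv2.resize(o[1][220:360,320:460],(400,400),interpolation=2)
cv2.imwrite('pics/t6.png',np.hstack([a,b])[...,::-1])
E
```

```text
(no output)
```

View pics/t6.png

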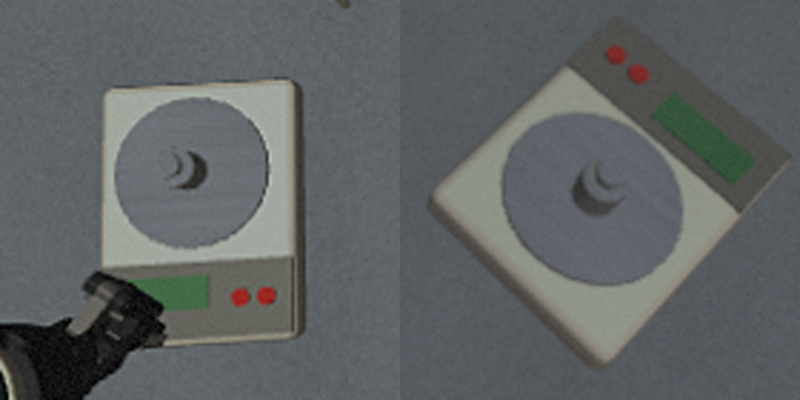

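The weight stands upright in the middle of the pan (crop (190,168); pan centre (192,172)). The gripper is free, well above the balance.

Emit:
jog_arm(ticks=[[0, 0, 0, 0], [0, 0, 0, 0], [0, 0, 0, 0], [0, 0, 0, 0], [0, 0, 0, 0]])

```text
t: 21.3
tcp_pos: [0.3475, 0.3378, 0.2306]
tcp_rot: [0.0, 0.875, 0.484, -0.0]
contact_force: [0.5, -0.6, 0.2]
width: 0.0601
grip_force: 0.0
```

```bash
python3 -c "
from cell import r
print(r.close_job())"
```

```text
the job is handed in; nothing more can be done
None
```

The job is handed in at about 21 s: I dragged the small weight out with the hook, laid the hook on the bench, then set the weight upright in the middle of the balance pan and let go; the judge gave no verdict.

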